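# Show a lens module to the inspection camera

### The arm

A 6-joint arm with a two-finger parallel gripper is mounted at the origin on the work surface. World frame = base frame: x ahead of the robot, y to its left, z up, the work surface at z = 0. Lengths are in m, angles in rad, forces in N, time in s.
With the tool pointing down it reaches from about 0.425 to 0.95 m from the base axis. Payload 3.5 kg.
Tool frame: the origin (TCP) lies midway between the tips of the shut fingers; the grasp point (between the pads) lies 19 mm behind it; z points along the fingers, y is the direction in which the jaws open and shut (so a half turn about z gives the same grasp; the last joint's range is limited). The gripper opens to 85 mm and grips with 20 to 120 N. Pads are 22 mm wide; open, the fingers measure 114 mm over their backs; the gripper's body (76 mm by 85 mm) begins 54 mm behind the grasp point. The pads swing forward as they close: fully open they stand 13 mm farther back than shut.
Start: joints at [1.182, 0.286, 1.577, -0, 1.279, -0.15], TCP at [0.16, 0.656, 0.198] pointing down, gripper open.
Joint ranges: [-2.77, 2.77], [-0.9, 2.22], [0.21, 2.48], [-1.53, 4.67], [0.24, 2.81], [-2.84, 2.84]. Speed limits (rad/s): [2.79, 2.79, 3.14, 3.14, 3.14, 3.14].

### API

Orientations are given as a unit quaternion [x, y, z, w].
In Python, from plant import ctrl gives the robot as it stands.
- The arm moves only by the tool apply_moves, never from a script. Its argument "moves" is a list that holds one entry, the list of rows, each a list of 7 numbers: the shift along the tool's x, y, z in m, then the turn, a rotation vector about the tool's x, y, z in degrees, then the gripper's target within -1 to 1 (shut at 1, half-way at 0, fully open at -1). In form: [[[tx, ty, tz, ax, ay, az, hand], ...]]. A call has 1 to 12 rows; each row shifts and turns the pose as measured when the row begins, along the tool's axes as they then stand; what a row does not reach is not made up. A row lasts 1/10 s, in which the tool goes at most 50 mm and 8.59 degrees, less where a joint would pass 70% of its speed; a pose out of reach is approached as far as the arm can. A call with a gripper value outside its range is refused whole. The fingers move at their own pace and stop on an object; "force" is the grip in N (left out, the last holds). Time passes only in rows, so rows that do not move let the fingers close. It gives the time, the measured TCP pose, the force and the opening at its end, in the units of the state.
- ctrl.get_state(): the state, without advancing time (a new reading comes with each control period).
- ctrl.read_camera(name): name is "scene" or "top" or "wrist"; returns the picture (480x640x3 uint8, red, green, blue); there is no depth.
- ctrl.get_calibration(name): a dict with "camera_matrix" (3x3 intrinsics, pixels), "cam_to_world" (4x4, takes a point from camera to world coordinates). Camera axes: x right, y up, looking along -z (the intrinsics and any distortion apply to the point x, -y, -z); pixel columns grow to the right and rows downward; lengths in m; the calibration is good to about 2 mm. The wrist camera is an equidistant fisheye: a pixel r from the principal point sees the ray r / f radians off the axis. A picture is of the moment at which its call begins: read the wrist's pose just before it. get_calibration takes no time and is no camera call; for the wrist camera it gives the pose at the moment of the call.
- ctrl.sign_off(): hands the job in, once; it reports no verdict.
The state is a dict: "time": time; "qpos": joint angles; "dq": joint speeds; "joint_efforts": joint torques, N m; "eef_pos": TCP position; "tcp_rot": TCP orientation; "contact_force": force on the tool from outside, world axes, zero at the start; "wrist_torque": the same for the moment, N m; "opening": opening from 0.0 (shut) to 1.0 (fully open).
Only numpy, scipy, OpenCV 4.12 (cv2) and the standard library are available. Lean on these libraries where they do the work, as an engineer would, in place of code of your own. Each camera call takes 0.05 s, during which the arm holds its last target. There are 200 camera calls.

### The job

Take the camera module with the long lens barrel out of the foam tray and present it in the air to the inspection camera: the front of its lens at the camera's focus point, 9 cm in front of the camera's glass on its line of sight, the lens looking squarely back into the tilted camera and label side up, not rolled. Finish while still holding it there, steady, in the gripper alone; leave the other modules, the power bank and the screwdriver where they are and do not push the inspection camera out of place.

Things in the scene. Friction and masses are not known exactly. Their poses are not given: they have to be found in the camera images.
- long_module: The part to show: black box 44 (x) by 30 (y) by 52 mm high, about 0.12 kg, with a round lens barrel (21 mm thick, last 10 mm 25 mm thick) 32 mm out of its +x face, axis 30 mm above the underside; white label on top. Origin: centre of the box's underside; x out along the lens, z up. Stands upright in one of the tray's 3 pockets, top 40 mm above the foam; +y and -y sides free to grip from above.
- long_module_lens (a point): Centre of the front end of the long lens barrel, 54 mm ahead (+x) of the module's origin and 30 mm above (+z); same axes as the module.
- short_module: Bystander: a module with the same box, its barrel (21 mm diameter) only 9 mm long. Same origin and axes as the long one. Leave alone.
- stub_module: Bystander: a module with the same box and a tiny lens, 15 mm in diameter and 4 mm long. Same origin and axes. Leave alone.
- foam_tray: White foam block 130 (x) by 280 (y) by 40 mm high, fixed, left or right on the desk. Origin: centre of its underside. Three pockets at y = -90, 0, +90 mm, 48 by 34 mm, 12 mm deep, each holding a module, lens towards the tray's +x, in any order. 33 mm behind (-x) each pocket's centre stand two yellow pins, 6 mm thick, 26 mm above the foam.
- stand: Inspection stand, fixed: dark base plate 240 by 120 by 8 mm, steel column (18 mm thick, 353 mm tall) 172 mm behind the origin (-x), carrying the camera. Origin: on the desk straight below the focus point, marked on the plate by a white ring (60 mm) with a centre dot. x: the level heading in which the camera looks, roughly towards the robot. Place and yaw vary.
- inspection_camera: White camera head, 48 mm square, 36 mm deep, with a black lens tube (36 mm thick, 18 mm long), on the stand, looking 25 degrees downwards. Origin: centre of its front glass. x: line of sight, outwards and down; y level; z square to these, up. Its height varies by 70 mm; its carriage on the column is held only by friction (about 14 N).
- focus_point (a point): Point in the air 90 mm in front of the inspection camera's glass on its line of sight, straight above the dot on the stand's plate, 150 to 220 mm above the desk. Axes as inspection_camera. The front centre of the long lens belongs here, the module's x pointing against this x, its z along this z.
- power_bank: Bystander: white rounded power bank lying on the desk, 130 (x) by 62 (y) by 22 mm. Origin: centre of its underside.
- screwdriver: Bystander: screwdriver about 170 mm long lying on the desk between tray and stand, its length along its x. Leave alone.
Things that resemble listed ones, but are neither listed nor needed, are in the scene too. What is shaped like the long_module but orange or red is not meant.

How it is judged:
On the way:
1. the long-lens module is lifted clear of the tray in the gripper (height (world z) of long_module above 0.055 m and contact force between the fingers and long_module above 1 N and contact force between long_module and foam_tray below 0.05 N), for 0.1 s.
At the end, for the whole second after the job is handed in: The front of the long lens is within 15 mm along and 12 mm across the camera's line of sight of the focus point, facing the camera within 10 degrees, label side up with no more than 10 degrees of roll, held still in the fingers and touching nothing else (x of long_module_lens in the frame of focus_point between -0.015 and 0.015 m and y of long_module_lens in the frame of focus_point between -0.012 and 0.012 m and z of long_module_lens in the frame of focus_point between -0.012 and 0.012 m and x of long_module in the frame of focus_point above 0.02 m and angle between the x axis of long_module and the x axis of focus_point, either way round below 0.17 rad and angle between the y axis of long_module and the y axis of focus_point, either way round below 0.17 rad and angle between long_module's own z axis and vertical below 0.9 rad and height (world z) of long_module above 0.07 m and contact force between the fingers and long_module above 1 N and contact force between long_module and stand below 0.05 N and contact force between long_module and foam_tray below 0.05 N and contact force between long_module and short_module below 0.05 N and contact force between long_module and stub_module below 0.05 N and linear speed of long_module below 0.02 m/s and angular speed of long_module below 0.15 rad/s); the arm keeps its last pose, push and grip.
It fails at once if another module is disturbed (moved over 15 mm) (distance of any of short_module, stub_module from where it was at the start of the episode above 0.015 m).
It fails at once if the power bank or the screwdriver is moved over 20 mm (distance of any of power_bank, screwdriver from where it was at the start of the episode above 0.02 m).
It fails at once if the inspection camera is pushed out of place (over 8 mm) (distance of inspection_camera from where it was at the start of the episode above 0.008 m).
It also fails if it takes over 42 s, if anything falls off the work surface, if the arm or the gripper's body presses on something with over 40 N, if the wrist force passes 120 N, or if a joint passes its speed limit or range.

## Working session

There is one attempt and no reset: what is moved stays moved. The work goes in short steps, Python scripts to look and compute and a tool call to move; the robot and the scene stay as the last step left them, time stands still between calls to the robot, and variables do not carry over. Pictures are saved under pics/ and viewed, about 8 in all and at most 12, crops included, and the job is handed in when it is done.

Besides the shell and the picture viewer there is one more tool, called in YAML: its name, and indented under it one key for each argument. apply_moves: Moves the arm, as the interface text tells. Its arguments: {"type":"object","properties":{"moves":{"type":"array","items":{"type":"array","items":{"type":"array","items":{"type":"number"}}}},"force":{"type":"number"}},"required":["moves"]}

```bash
mkdir -p pics; ls; python3 - <<'E'
from plant import ctrl
import cv2
for n in ("scene","top"):
    im=ctrl.read_camera(n); cv2.imwrite(f"pics/{n}0.png",im[:,:,::-1])
    c=ctrl.get_calibration(n); print(n,c)
print(ctrl.get_state())
E
```

```text
pics
scene {'camera_matrix': array([[572.78005003,   0.        , 318.98708527],
       [  0.        , 572.78005003, 238.17917637],
       [  0.        ,   0.        ,   1.        ]]), 'cam_to_world': array([[ 0.19937999, -0.77885681,  0.59466772,  1.1711108 ],
       [ 0.9799212 ,  0.15935702, -0.11983227, -0.10846425],
       [-0.00143229,  0.60661966,  0.7949909 ,  0.92306086],
       [ 0.        ,  0.        ,  0.        ,  1.        ]])}
top {'camera_matrix': array([[493.5186051 ,   0.        , 321.82046098],
       [  0.        , 493.5186051 , 240.48894857],
       [  0.        ,   0.        ,   1.        ]]), 'cam_to_world': array([[ 0.15057695,  0.96648136, -0.20794315,  0.39344795],
       [-0.98859719,  0.14752187, -0.03021408, -0.02426263],
       [ 0.00147481,  0.21012156,  0.97767416,  1.12462072],
       [ 0.        ,  0.        ,  0.        ,  1.        ]])}
{'time': 0.1, 'qpos': array([ 1.18198180e+00,  2.87111284e-01,  1.57799762e+00, -2.84317263e-06,
        1.27860720e+00, -1.50045421e-01]), 'dq': array([-0.00043556, -0.00065286, -0.00221597, -0.00127492, -0.00110735,
        0.00166551]), 'joint_efforts': array([ 5.33941093e-04, -4.07296264e+01, -2.93699723e+01, -1.62738920e-04,
        3.45740147e-03, -1.89827887e-06]), 'eef_pos': array([0.15939464, 0.65524124, 0.19718062]), 'tcp_rot': array([ 1.19100690e-01,  9.92881614e-01, -1.02378246e-03, -2.81300109e-04]), 'contact_force': array([ 0.72108967, -0.35429652, -0.17187482]), 'wrist_torque': array([0.02596862, 0.03448604, 0.05426649]), 'opening': 1.0000452907772264}
```

View pics/top0.png

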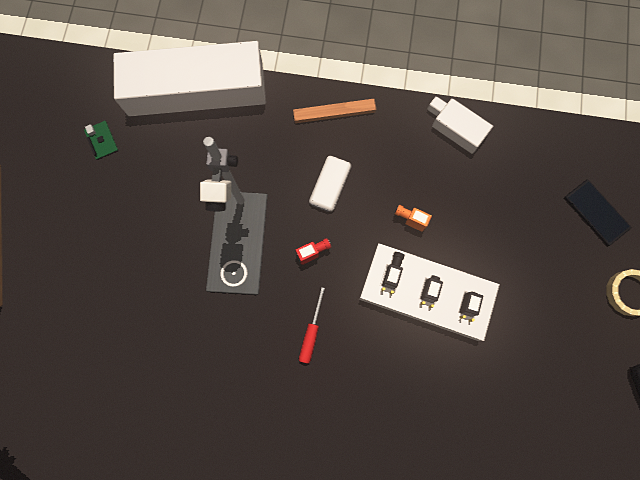

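View pics/scene0.png

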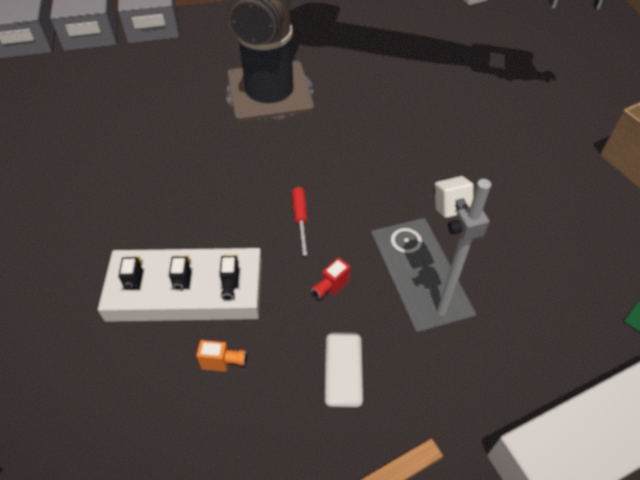

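The top view shows the tray at lower right, with the long module at about (393,278), its lens pointing up the image. The stand ring is at (233,273) and the camera head at (215,190). I'll enlarge both next.

```bash
python3 - <<'E'
import cv2,numpy as np
t=cv2.imread("pics/top0.png"); s=cv2.imread("pics/scene0.png")
z=lambda im,x,y,w,h,k: cv2.resize(im[y:y+h,x:x+w],None,fx=k,fy=k,interpolation=cv2.INTER_CUBIC)
cv2.imwrite("pics/c1.png",z(t,350,235,160,115,5))
a=z(t,190,125,100,175,3.4); b=z(s,365,165,120,170,3.5)
h=min(a.shape[0],b.shape[0]); cv2.imwrite("pics/c2.png",np.hstack([a[:h],b[:h]])); print(a.shape,b.shape)
E
```

```text
(595, 340, 3) (595, 420, 3)
```

View pics/c1.png

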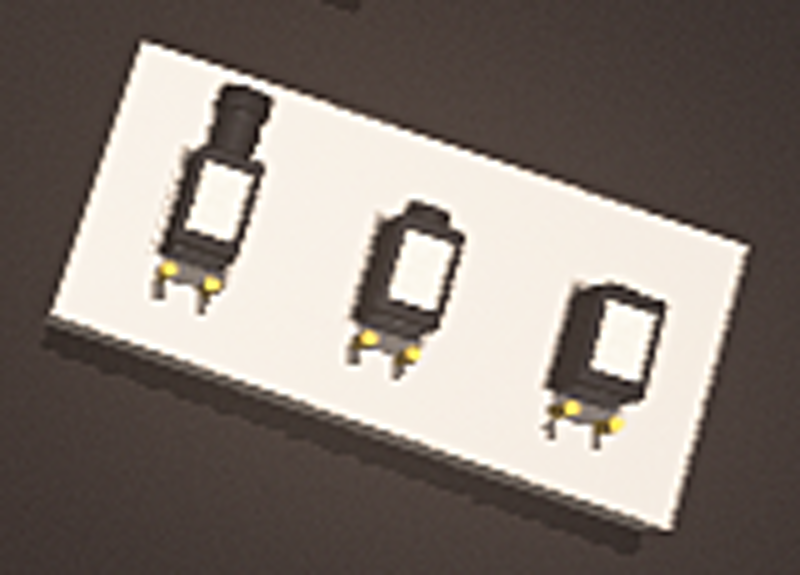

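View pics/c2.png

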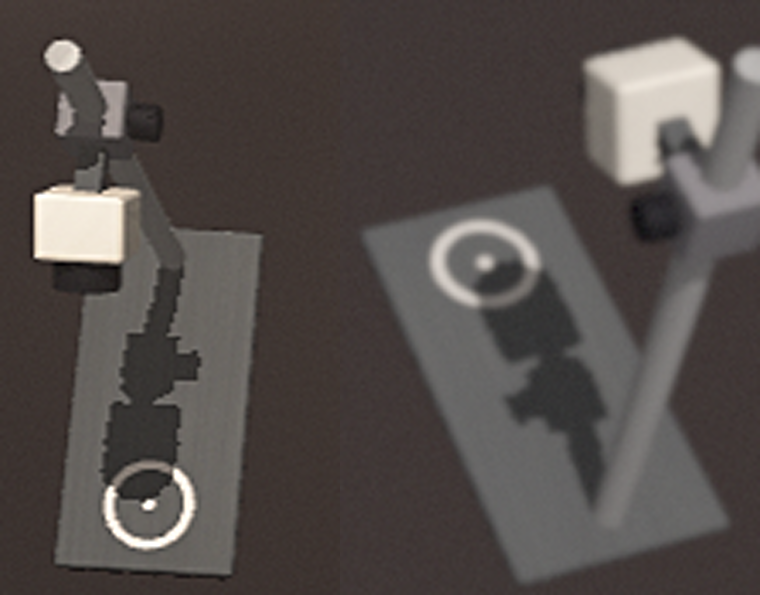

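```bash
cat > h.py <<'E'
from plant import ctrl
import numpy as np
from scipy.optimize import least_squares
from scipy.spatial.transform import Rotation as R
C={n:ctrl.get_calibration(n) for n in ("scene","top")}
def proj(n,P):
    c=C[n]; M=np.linalg.inv(c["cam_to_world"]); q=np.atleast_2d(P)@M[:3,:3].T+M[:3,3]; q=q*[1,-1,-1]
    q=q/q[:,2:]; return (q@c["camera_matrix"].T)[:,:2]
def fr(x,y,z,yaw,p): return np.atleast_2d(p)@R.from_euler('z',yaw).as_matrix().T+[x,y,z]
def camR(yaw): return R.from_euler('ZY',[yaw,np.radians(25)]).as_matrix()  # x out and down
E
cat > fit.py <<'E'
from h import *
unz=lambda p,k,o: (np.array(p)+.5)/k-.5+o
tc=unz([[143,40],[749,245],[671,530],[52,318]],5,[350,235])
tl=np.array([[.065,.14,.04],[.065,-.14,.04],[-.065,-.14,.04],[-.065,.14,.04]])
f=least_squares(lambda v:(proj("top",fr(v[0],v[1],0,v[2],tl))-tc).ravel(),[.4,-.2,0])
print("tray",f.x,"res",f.fun.round(1))
np.save("tray.npy",f.x)
# check module label centre / lens
x,y,w=f.x
print("predicted label, lens top, crop px:",((proj("top",fr(x,y,0,w,[[0,.09,.08],[.054,.09,.0705],[-.033,.098,.066]]))+.5-[350,235])*5).round(0))
tp=unz([[149,505],[263,235],[232,574],[56,563],[35,261],[128,265],[63,56]],3.4,[190,125])
sp=unz([[145,262],[22,232],[211,187],[389,524],[181,584],[262,93],[380,68],[245,65],[344,40]],3.5,[365,165])
def model(v):
    x,y,yaw,h,o=v
    # plate: 240x120, offset o in x
    pl=lambda a:fr(x,y,0,yaw,a)
    F=np.array([x,y,h]); Rc=camR(yaw)
    hd=lambda a:(np.array(a)-[.09,0,0])@Rc.T+F
    T=np.vstack([pl([[0,0,.008],[o-.12,-.06,.008],[o+.12,-.06,.008],[o+.12,.06,.008]]),hd([[-.018,.024,.024],[-.018,-.024,.024]]),pl([[-.172,0,.357]])])
    S=np.vstack([pl([[0,0,.008],[o+.12,.06,.008],[o+.12,-.06,.008],[o-.12,-.06,.008],[o-.12,.06,.008]]),hd([[-.054,.024,.024],[-.054,-.024,.024],[-.018,.024,.024],[-.018,-.024,.024]])])
    return T,S
def res(v):
    T,S=model(v); return np.vstack([proj("top",T)-tp,proj("scene",S)-sp]).ravel()
best=min((least_squares(res,[.4,.15,yw,.18,-.08],loss='soft_l1') for yw in (3.1,2.6,-2.6)),key=lambda f:f.cost)
print("stand",best.x,"\n",best.fun.reshape(-1,2).round(1).tolist())
np.save("stand.npy",best.x)
for n,p in (("screwdriver ends",[[323,289],[303,362]]),("pb",[[338,158],[322,207]]),("red",[[298,255],[329,243]]),("orange",[[397,211],[430,220]])):
    o=[]
    for q in p:
        g=least_squares(lambda v:(proj("top",[v[0],v[1],.01])-q).ravel(),[.4,0]); o.append(g.x.round(3).tolist())
    print(n,o)
E
python3 fit.py
```

```text
tray [ 0.54819888 -0.24292426 -0.18186186] res [ 0.1  0.5 -0.3  0.1 -0.1 -0.2  0.3 -0.3]
predicted label, lens top, crop px: [[220. 202.]
 [254.  89.]
 [175. 273.]]
stand [ 0.52583155  0.19884779  3.22937255  0.20655757 -0.07644377] 
 [[-0.3, -0.4], [-50.7, -4.7], [-53.1, -3.3], [51.5, 3.3], [25.7, 2.1], [-28.4, -0.7], [-1.1, -1.3], [-0.4, 0.4], [-0.8, -0.6], [-0.0, -0.8], [0.8, 0.4], [-1.0, 0.0], [3.9, -0.1], [-0.4, 0.2], [-1.7, -0.6], [-1.4, 0.0]]
screwdriver ends [[0.52, -0.009], [0.355, 0.01]]
pb [[0.836, 0.002], [0.71, 0.022]]
red [[0.589, 0.059], [0.627, -0.007]]
orange [[0.727, -0.153], [0.717, -0.232]]
```

```bash
sed -i 's/\[o-.12,-.06,.008\],\[o+.12,-.06,.008\],\[o+.12,.06,.008\]\]),hd(\[\[-.018,.024,.024\],\[-.018,-.024,.024\]\])/[o-.12,.06,.008],[o+.12,.06,.008],[o+.12,-.06,.008]]),hd([[-.018,-.024,.024],[-.018,.024,.024]])/' fit.py; python3 fit.py | sed -n 4,6p
python3 - <<'E'
from plant import ctrl
c=ctrl.get_calibration("wrist");print(c); s=ctrl.get_state(); print(s["eef_pos"],s["tcp_rot"])
E
```

```text
[175. 273.]]
stand [ 0.52641066  0.19841722  3.22838683  0.20718762 -0.07598535] 
 [[-0.1, -0.6], [0.1, -1.6], [-0.1, 0.1], [-1.1, -0.1], [-0.7, 0.1], [-1.4, 0.6], [-0.7, -1.5], [-0.5, 0.7], [-1.0, -0.6], [-0.2, -0.7], [0.5, 0.6], [-1.4, 0.2], [3.7, -0.0], [-0.5, 0.3], [-1.8, -0.6], [-1.5, 0.1]]
{'camera_matrix': array([[371.64829954,   0.        , 315.4100461 ],
       [  0.        , 371.64829954, 235.01061952],
       [  0.        ,   0.        ,   1.        ]]), 'cam_to_world': array([[ 0.23612779, -0.93504948, -0.26443551,  0.09308339],
       [ 0.97171988,  0.22664592,  0.06627293,  0.67163092],
       [-0.00203524, -0.27260612,  0.96212357,  0.37271296],
       [ 0.        ,  0.        ,  0.        ,  1.        ]])}
[0.15939464 0.65524124 0.19718062] [ 1.19100690e-01  9.92881614e-01 -1.02378246e-03 -2.81300109e-04]
```

```bash
cat > plan.py <<'E'
from h import *
tray=np.load("tray.npy"); st=np.load("stand.npy")
def modR(yaw,pitch): # module axes; pitch up
    return R.from_euler('ZY',[yaw,-pitch])
TM=R.from_matrix(np.array([[-1,0,0],[0,1,0],[0,0,-1.]]).T) # tool axes in module frame: x=-mx,y=my,z=-mz
def rows(wps,step=.045,ang=8,state=None):
    """wps: list of (pos,Rot). prints rows in tool frame, rounded"""
    s=state or ctrl.get_state(); p=np.array(s["eef_pos"]); q=R.from_quat(s["tcp_rot"])
    for P,Q in wps:
        d=np.array(P)-p; rv=(q.inv()*Q).as_rotvec(); n=int(np.ceil(max(np.linalg.norm(d)/step,np.degrees(np.linalg.norm(rv))/ang,1)))
        for i in range(n):
            k=n-i
            t=q.inv().apply((np.array(P)-p)/k).round(3); a=np.degrees((q.inv()*Q).as_rotvec()/k).round(1)
            print([*t.tolist(),*a.tolist()])
            p=p+q.apply(t); q=q*R.from_rotvec(np.radians(a))
        print("-- at",p.round(4))
def long0(): return fr(tray[0],tray[1],0.028,tray[2],[0,.09,0])[0]
GQ=modR(tray[2],0)*TM
FQ=modR(st[2]-np.pi,np.radians(25))*TM
E
python3 - <<'E'
from plan import *
print("long",long0(),"focus",st[:4],"tool final z",FQ.apply([0,0,1]),"x",FQ.apply([1,0,0]))
g=long0()
rows([([.34,.42,.22],GQ),([.47,.15,.22],GQ),([g[0],g[1],.2],GQ)],.047)
E
```

```text
long [ 0.56447637 -0.15440848  0.028     ] focus [0.52641066 0.19841722 3.22838683 0.20718762] tool final z [ 0.42102742  0.03663477 -0.90630779] x [-0.90289622 -0.07856351 -0.42261826]
[-0.033, -0.027, -0.003, -0.0, -0.0, -0.5]
[-0.033, -0.027, -0.003, -0.0, -0.0, -0.5]
[-0.033, -0.027, -0.003, -0.0, -0.0, -0.5]
[-0.032, -0.027, -0.003, -0.0, -0.0, -0.4]
[-0.032, -0.028, -0.004, -0.0, -0.0, -0.5]
[-0.032, -0.028, -0.003, -0.1, -0.0, -0.4]
[-0.031, -0.028, -0.004, -0.0, -0.0, -0.5]
-- at [0.3396 0.4197 0.2205]
[-0.025, -0.035, 0.0, -0.0, -0.0, 0.0]
[-0.025, -0.034, 0.0, -0.0, -0.0, 0.0]
[-0.025, -0.035, 0.0, -0.0, -0.0, 0.0]
[-0.025, -0.034, 0.0, -0.0, -0.0, 0.0]
[-0.026, -0.035, 0.0, -0.0, -0.0, 0.0]
[-0.025, -0.034, 0.0, -0.0, -0.0, 0.0]
[-0.026, -0.035, 0.0, -0.0, -0.0, 0.0]
-- at [0.4701 0.1498 0.2205]
[-0.021, -0.04, 0.003, -0.0, -0.0, 0.0]
[-0.021, -0.04, 0.003, -0.0, -0.0, 0.0]
[-0.021, -0.04, 0.003, -0.0, -0.0, 0.0]
[-0.021, -0.041, 0.003, -0.0, -0.0, 0.0]
[-0.021, -0.04, 0.003, -0.0, -0.0, 0.0]
[-0.021, -0.041, 0.003, -0.0, -0.0, 0.0]
[-0.022, -0.04, 0.002, -0.0, -0.0, 0.0]
-- at [ 0.5648 -0.1543  0.2005]
```

apply_moves:
  moves:
    - [[-0.033,-0.027,-0.003,0,0,-0.5,-1],[-0.033,-0.027,-0.003,0,0,-0.5,-1],[-0.033,-0.027,-0.003,0,0,-0.5,-1],[-0.032,-0.027,-0.003,0,0,-0.5,-1],[-0.032,-0.028,-0.003,0,0,-0.5,-1],[-0.032,-0.028,-0.003,0,0,-0.5,-1],[-0.031,-0.028,-0.004,0,0,-0.5,-1],[-0.025,-0.035,0,0,0,0,-1],[-0.025,-0.034,0,0,0,0,-1],[-0.025,-0.035,0,0,0,0,-1],[-0.025,-0.034,0,0,0,0,-1],[-0.025,-0.035,0,0,0,0,-1]]
  force: 60

```text
time: 1.3
eef_pos: [0.4381, 0.214, 0.2137]
tcp_rot: [0.082, 0.997, -0.005, -0.003]
contact_force: [0.4, 0.6, -0.6]
opening: 1.004
```

```bash
python3 - <<'E'
from plan import *
g=long0()
rows([([.49,.1,.21],GQ),([g[0]-.01,g[1],.16],GQ)],.045)
E
```

```text
[-0.023, -0.035, 0.001, -0.2, -0.1, 0.3]
[-0.024, -0.034, 0.002, -0.2, -0.1, 0.4]
[-0.023, -0.035, 0.001, -0.2, -0.1, 0.3]
-- at [0.4894 0.0996 0.2101]
[-0.018, -0.04, 0.008, 0.0, -0.0, 0.0]
[-0.018, -0.04, 0.008, 0.0, -0.0, 0.0]
[-0.018, -0.04, 0.009, 0.0, -0.0, 0.0]
[-0.019, -0.039, 0.008, 0.0, -0.0, 0.0]
[-0.018, -0.04, 0.009, 0.0, -0.0, 0.0]
[-0.019, -0.039, 0.008, 0.0, -0.0, 0.0]
-- at [ 0.5546 -0.1543  0.16  ]
```

apply_moves:
  moves:
    - [[-0.023,-0.035,0.001,-0.2,-0.1,0.3,-1],[-0.024,-0.034,0.002,-0.2,-0.1,0.4,-1],[-0.023,-0.035,0.001,-0.2,-0.1,0.3,-1],[-0.018,-0.04,0.008,0,0,0,-1],[-0.018,-0.04,0.008,0,0,0,-1],[-0.018,-0.04,0.009,0,0,0,-1],[-0.019,-0.039,0.008,0,0,0,-1],[-0.018,-0.04,0.009,0,0,0,-1],[-0.019,-0.039,0.008,0,0,0,-1],[0,0,0,0,0,0,-1]]

```text
time: 2.3
eef_pos: [0.5554, -0.1744, 0.1545]
tcp_rot: [0.094, 0.996, 0.001, -0.001]
contact_force: [-0.0, 0.4, -0.8]
opening: 1.002
```

```bash
cat >> h.py <<'E'
def wproj(c,P):
    M=np.linalg.inv(c["cam_to_world"]); q=(np.atleast_2d(P)@M[:3,:3].T+M[:3,3])*[1,-1,-1]
    rho=np.hypot(q[:,0],q[:,1]); th=np.arctan2(rho,q[:,2]); K=c["camera_matrix"]
    return np.c_[K[0,2]+K[0,0]*th*q[:,0]/rho,K[1,2]+K[1,1]*th*q[:,1]/rho]
E
python3 - <<'E'
from plan import *
import cv2
c=ctrl.get_calibration("wrist"); im=ctrl.read_camera("wrist")[:,:,::-1].copy()
s=ctrl.get_state(); print(s["eef_pos"],s["tcp_rot"])
np.save("w1.npy",c["cam_to_world"])
P=long0()+R.from_euler('z',tray[2]).apply([[.022,.015,.052],[.022,-.015,.052],[-.022,-.015,.052],[-.022,.015,.052],[.054,0,.0425]])
uv=wproj(c,P); print(uv.round(1))
for u in uv: cv2.circle(im,tuple(int(v) for v in u.round()),2,(0,0,255),1)
m=uv.mean(0).astype(int);x0,y0=max(m[0]-150,0),max(m[1]-110,0);print(x0,y0)
cv2.imwrite("pics/w1.png",cv2.resize(im[y0:y0+200,x0:x0+266],None,fx=3,fy=3,interpolation=cv2.INTER_CUBIC))
g=long0(); rows([([g[0],g[1],.1],GQ)],.045); rows([([g[0],g[1],.044],GQ)],.03)
E
```

```text
[ 0.5549444  -0.17226981  0.1547151 ] [ 0.09358474  0.99560918  0.00164119 -0.00125322]
[[365.8 267.8]
 [324.4 268.3]
 [324.4 208.2]
 [367.8 208.1]
 [343.3 302.2]]
195 140
[-0.003, 0.01, 0.027, 0.1, -0.1, -0.2]
[-0.003, 0.009, 0.028, 0.1, -0.1, -0.1]
-- at [ 0.5643 -0.1546  0.0997]
[-0.002, 0.005, 0.028, 0.0, -0.0, -0.1]
[-0.001, 0.005, 0.028, 0.1, -0.1, -0.1]
[-0.002, 0.005, 0.027, 0.0, -0.0, -0.1]
[-0.001, 0.004, 0.028, 0.1, -0.1, -0.0]
-- at [ 0.5642 -0.1544  0.0437]
```

View pics/w1.png

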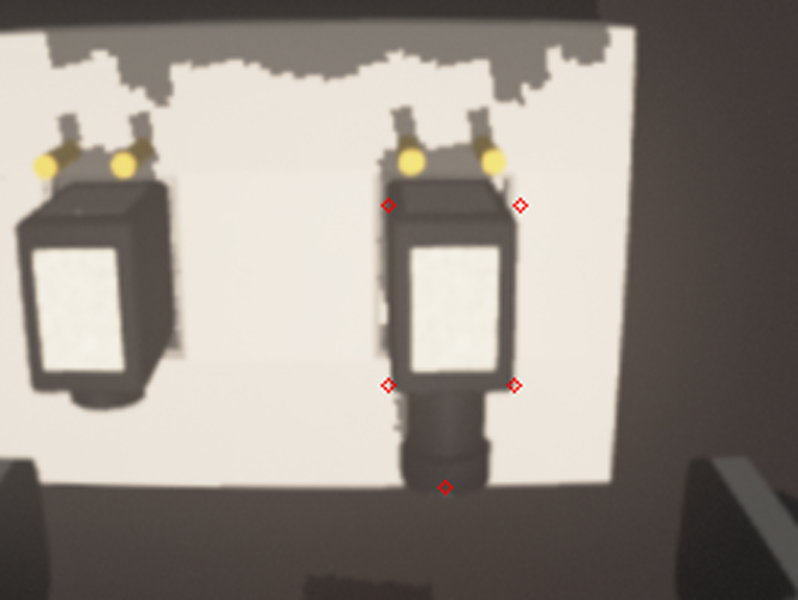

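The wrist view agrees with the prediction: the top face is at crop (388–514, 222–390), within about 2–3 mm. I'll descend with +2 mm along the lens.

apply_moves:
  moves:
    - [[-0.005,0.01,0.027,0.1,-0.1,-0.2,-1],[-0.005,0.009,0.028,0.1,-0.1,-0.1,-1],[-0.001,0,0.02,0,0,0,-1],[0,0,0,0,0,0,-1]]

```text
time: 2.75
eef_pos: [0.5693, -0.1514, 0.0788]
tcp_rot: [0.09, 0.996, 0.0, 0.001]
contact_force: [-0.8, 0.3, 0.1]
opening: 1.001
```

```bash
python3 - <<'E'
from plan import *
g=long0()+.002*np.array([np.cos(tray[2]),np.sin(tray[2]),0]); print(g); rows([([g[0],g[1],.044],GQ)],.02)
E
```

```text
[ 0.56644339 -0.1547702   0.028     ]
[0.001, -0.002, 0.017, 0.0, 0.0, 0.0]
[0.001, -0.002, 0.018, 0.0, 0.1, 0.1]
-- at [ 0.5667 -0.1549  0.0438]
```

apply_moves:
  moves:
    - [[0.002,-0.003,0.012,0,0,0,-1],[0.001,-0.001,0.012,0,0,0,-1],[0,0,0.009,0,0.1,0.1,-1],[0,0,0,0,0,0,-1]]

```text
time: 3.15
eef_pos: [0.5663, -0.1532, 0.0463]
tcp_rot: [0.09, 0.996, 0.0, 0.002]
contact_force: [0.5, -0.2, -0.5]
opening: 0.999
```

```bash
python3 - <<'E'
from plan import *
g=long0()+.002*np.array([np.cos(tray[2]),np.sin(tray[2]),0]); print(g, ctrl.get_state()["eef_pos"]); rows([([g[0],g[1],.044],GQ)],.02)
E
```

```text
[ 0.56644339 -0.1547702   0.028     ] [ 0.56626347 -0.15321119  0.04633937]
[-0.0, -0.002, 0.002, 0.0, 0.2, 0.1]
-- at [ 0.5659 -0.1552  0.0443]
```

apply_moves:
  moves:
    - [[0,-0.001,0.001,0,0.1,0,-1],[0,0,0,0,0,0,1],[0,0,0,0,0,0,1],[0,0,0,0,0,0,1],[0,0,0,0,0,0,1],[0,0,0,0,0,0,1],[0,0,0,0,0,0,1],[0,0,0,0,0,0,1]]
  force: 60

```text
time: 3.95
eef_pos: [0.568, -0.1556, 0.048]
tcp_rot: [0.09, 0.996, -0.001, 0.003]
contact_force: [0.3, 0.5, 0.0]
opening: 0.004
```

Opening 0.004 means the gripper closed on nothing, so I'll look.

```bash
python3 - <<'E'
from plan import *
import cv2
s=ctrl.get_state(); print(s["eef_pos"],s["opening"])
c=ctrl.get_calibration("wrist"); im=ctrl.read_camera("wrist")[:,:,::-1]
a=ctrl.read_camera("top")[:,:,::-1][220:360,340:520]; b=ctrl.read_camera("scene")[:,:,::-1][190:370,80:290]
f=lambda i,h: cv2.resize(i,(int(i.shape[1]*h/i.shape[0]),h),interpolation=cv2.INTER_CUBIC)
w=f(im,300); bb=f(b,300); aa=f(a,300)
top=np.hstack([w,aa]); W=max(top.shape[1],bb.shape[1])
o=np.zeros((600,W,3),np.uint8); o[:300,:top.shape[1]]=top; o[300:,:bb.shape[1]]=bb
# wrist zoom
z=f(im[120:360,200:480],300); o[300:,bb.shape[1]:bb.shape[1]+z.shape[1]]=z[:, :W-bb.shape[1]]
cv2.imwrite("pics/m1.png",o); print(o.shape)
E
```

```text
[ 0.56800294 -0.15560908  0.04796106] 0.0043845012091167914
(600, 785, 3)
```

View pics/m1.png

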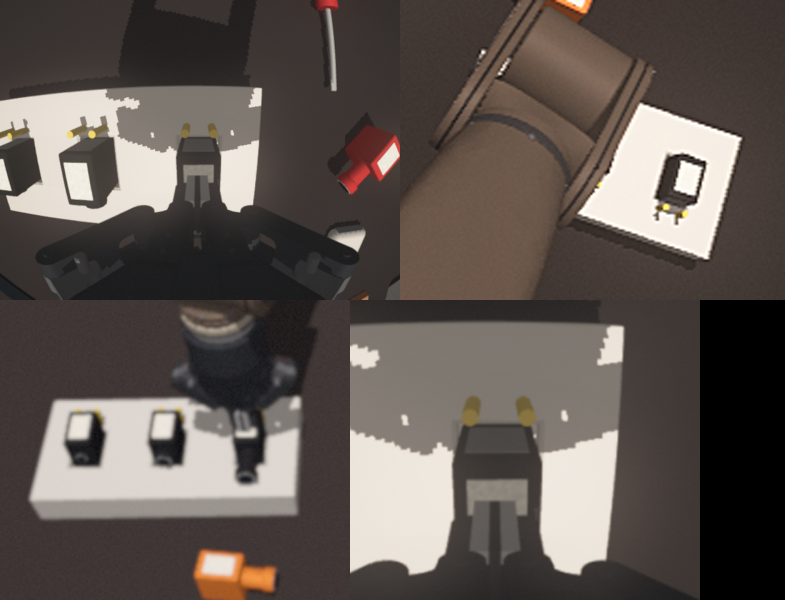

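```bash
python3 - <<'E'
from plan import *
s=ctrl.get_state(); c=ctrl.get_calibration("wrist"); p=s["eef_pos"]; q=R.from_quat(s["tcp_rot"])
print(c["cam_to_world"].round(3), p)
for d in (0,.01,.02,.03,.04): print(d,wproj(c,p-d*q.apply([0,0,1])).round(0))
P=long0()+R.from_euler('z',tray[2]).apply([[.022,.015,.052],[-.022,.015,.052],[-.022,-.015,.052],[-.022,.015,.012]])
print(wproj(c,P).round(0)); print(s["contact_force"],s["wrist_torque"],s["opening"],s["qpos"].round(3))
E
```

```text
[[ 0.18  -0.945 -0.274  0.5  ]
 [ 0.984  0.172  0.051 -0.143]
 [-0.001 -0.279  0.96   0.223]
 [ 0.     0.     0.     1.   ]] [ 0.56794226 -0.15559576  0.0478972 ]
0 [[316. 270.]]
0.01 [[316. 278.]]
0.02 [[316. 286.]]
0.03 [[316. 295.]]
0.04 [[316. 306.]]
[[350. 334.]
 [354. 240.]
 [280. 240.]
 [346. 217.]]
[-0.60006941  0.12184065  0.16905914] [-0.02806828 -0.03512532  0.01115785] 0.004165430420975333 [-4.400e-01  2.640e-01  1.901e+00  1.000e-03  9.700e-01 -1.830e+00]
```

View enlarged.

```bash
python3 - <<'E'
from plan import *
import cv2
c=ctrl.get_calibration("wrist"); im=ctrl.read_camera("wrist")[:,:,::-1]; b=ctrl.read_camera("scene")[:,:,::-1]
uv=proj("scene",[ctrl.get_state()["eef_pos"]])[0]; print(uv)
f=lambda i,k: cv2.resize(i,None,fx=k,fy=k,interpolation=cv2.INTER_CUBIC)
A=f(im[190:340,250:385],3.9); x,y=uv.astype(int); B=f(b[y-65:y+35,x-20:x+25],5.85)
A=np.clip(A.astype(float)*1.8,0,255).astype(np.uint8)
B=np.clip(B.astype(float)*1.8,0,255).astype(np.uint8)
h=min(len(A),len(B)); o=np.hstack([A[:h],B[:h]]); print(o.shape); cv2.imwrite("pics/m2.png",o)
E
```

```text
[228.78278396 275.66227157]
(585, 789, 3)
```

View pics/m2.png

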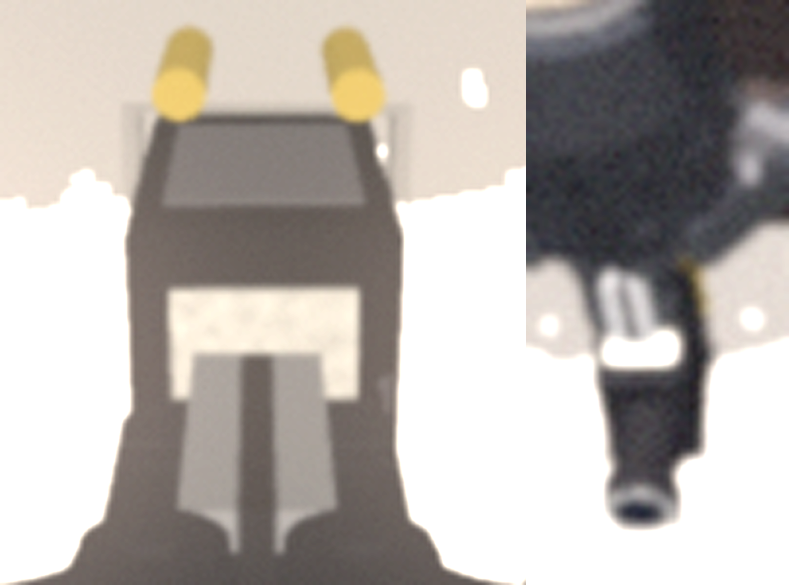

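```bash
python3 - <<'E'
from plan import *
c=ctrl.get_calibration("wrist"); s=ctrl.get_state()
f=least_squares(lambda P:np.r_[wproj(c,P)[0]-[316,280.3],proj("scene",P)[0]-[226,267.3]],[.56,-.155,.08])
print(f.x,f.fun.round(1)); print(R.from_quat(s["tcp_rot"]).inv().apply(f.x-s["eef_pos"]),s["eef_pos"])
for z in (.05,.06,.07,.08,.09,.1):
    g=least_squares(lambda v:wproj(c,[v[0],v[1],z])[0]-[316,280.3],[.56,-.15]); print(z,g.x.round(4),proj("scene",[*g.x,z]).round(1))
E
```

```text
[ 0.56417164 -0.15489517  0.06978893] [-0.3  0.1  1.4 -0.1]
[ 3.70834560e-03 -2.87974128e-05 -2.19373593e-02] [ 0.56794589 -0.15557555  0.04787336]
0.05 [ 0.5725 -0.1562] [[228.5 277.1]]
0.06 [ 0.5683 -0.1555] [[228.  272.1]]
0.07 [ 0.5641 -0.1547] [[227.5 267. ]]
0.08 [ 0.5599 -0.154 ] [[226.9 261.9]]
0.09 [ 0.5557 -0.1532] [[226.4 256.7]]
0.1 [ 0.5515 -0.1524] [[225.8 251.5]]
```

Both views show the fingers shut, with their tips apparently inside the box outline. The reading and the geometry disagree, so I'll test with a small lift.

apply_moves:
  moves:
    - [[0,0,-0.006,0,0,0,1],[0,0,-0.006,0,0,0,1],[0,0,0,0,0,0,1]]
  force: 20

```text
time: 4.5
eef_pos: [0.5679, -0.1556, 0.0609]
tcp_rot: [0.09, 0.996, -0.001, 0.003]
contact_force: [-0.6, -1.1, 0.5]
opening: 0.0
```

```bash
python3 - <<'E'
from plan import *
import cv2
s=ctrl.get_state();print(s["eef_pos"],s["contact_force"],s["wrist_torque"],s["opening"])
c=ctrl.get_calibration("wrist"); im=ctrl.read_camera("wrist")[:,:,::-1]
b=ctrl.read_camera("scene")[:,:,::-1]
f=lambda i,k: np.clip(cv2.resize(i,None,fx=k,fy=k,interpolation=cv2.INTER_CUBIC)*1.8,0,255).astype(np.uint8)
A=f(im[190:390,225:410],2.9);B=f(b[205:315,190:270],5.27); h=min(len(A),len(B)); o=np.hstack([A[:h],B[:h]][:2])
cv2.imwrite("pics/m3.png",o[:,:800]);print(o.shape)
E
```

```text
[ 0.56793016 -0.15556957  0.06088627] [-0.56678177 -1.05430151  0.54756044] [-0.02797013  0.0062344   0.00420453] 0.00014295115592599376
(580, 958, 3)
```

View pics/m3.png

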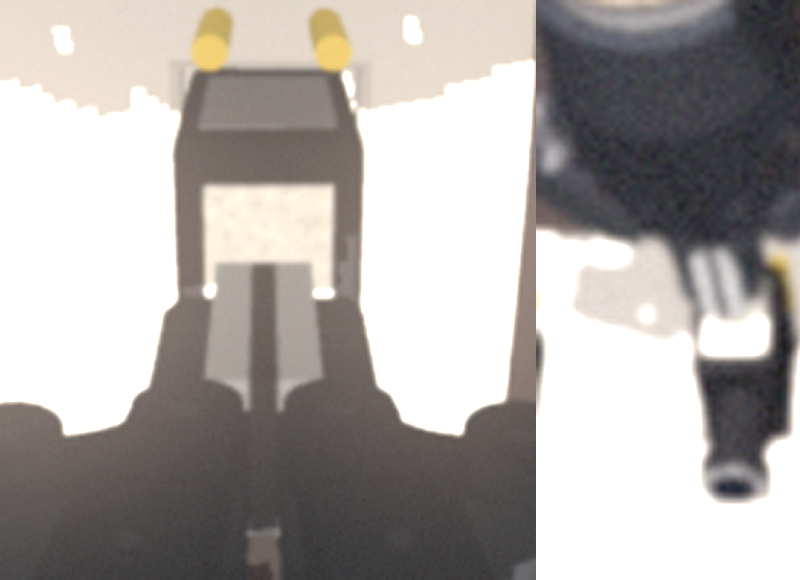

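```bash
python3 - <<'E'
from plan import *
c=ctrl.get_calibration("wrist"); s=ctrl.get_state(); q=R.from_quat(s["tcp_rot"])
f=least_squares(lambda P:np.r_[wproj(c,P)[0]-[316,280.3],proj("scene",P)[0]-[225,264.8]],[.56,-.155,.08])
print(f.x,f.fun.round(1),q.inv().apply(f.x-s["eef_pos"]))
for x in (-.011,0,.011):
  for z in (0,-.02,-.035): P=s["eef_pos"]+q.apply([x,0,z]); print(x,z,wproj(c,P).round(0),proj("scene",P).round(0))
P=long0()+R.from_euler('z',tray[2]).apply([[.022,.015,.052],[.022,-.015,.052],[-.022,-.015,.052],[-.022,.015,.052],[-.033,.008,.038]])
print(wproj(c,P).round(0),proj("scene",P).round(0))
E
```

```text
[ 0.56497527 -0.15495934  0.07898029] [-0.4  0.1  1.8 -0.2] [ 2.42103057e-03 -8.25078779e-05 -1.88871612e-02]
-0.011 0 [[316. 290.]] [[228. 277.]]
-0.011 -0.02 [[316. 308.]] [[226. 270.]]
-0.011 -0.035 [[316. 323.]] [[225. 266.]]
0 0 [[316. 270.]] [[228. 272.]]
0 -0.02 [[316. 286.]] [[227. 265.]]
0 -0.035 [[316. 301.]] [[226. 261.]]
0.011 0 [[316. 250.]] [[228. 267.]]
0.011 -0.02 [[316. 264.]] [[227. 260.]]
0.011 -0.035 [[316. 276.]] [[226. 255.]]
[[348. 322.]
 [285. 322.]
 [282. 233.]
 [351. 233.]
 [334. 202.]] [[234. 274.]
 [217. 274.]
 [220. 254.]
 [236. 254.]
 [234. 254.]]
```

Triangulating the tip edges from both cameras puts the real fingertips about 38 mm behind the reported TCP. At z = 0.048 the tips were at about 0.086, so they closed above the module, which is unmoved. I'll open the gripper and go lower, to a TCP reading of about 0.007.

apply_moves:
  moves:
    - [[0,0,-0.01,0,0,0,-1],[0.001,-0.001,0,0.1,0.2,0,-1],[0,0,0,0,0,0,-1],[0,0,0,0,0,0,-1],[0,0,0,0,0,0,-1],[0,0,0,0,0,0,-1],[0,0,0,0,0,0,-1]]

```text
time: 5.3
eef_pos: [0.5657, -0.1561, 0.0706]
tcp_rot: [0.09, 0.996, -0.001, -0.0]
contact_force: [0.5, 0.3, -0.4]
opening: 1.001
```

```bash
python3 - <<'E'
from plan import *
g=long0()+.002*np.array([np.cos(tray[2]),np.sin(tray[2]),0]); s=ctrl.get_state();print(g,s["eef_pos"],s["opening"]); rows([([g[0],g[1],.025],GQ),([g[0],g[1],.007],GQ)],.015)
E
```

```text
[ 0.56644339 -0.1547702   0.028     ] [ 0.56574239 -0.15605368  0.0705643 ] 1.0010581245930528
[-0.0, 0.0, 0.011, -0.0, -0.0, 0.0]
[-0.0, 0.0, 0.012, -0.0, -0.0, 0.0]
[-0.0, 0.001, 0.011, -0.1, -0.0, 0.0]
[-0.0, 0.0, 0.012, -0.0, -0.0, 0.0]
-- at [ 0.5659 -0.1552  0.0246]
[-0.0, 0.0, 0.009, -0.0, -0.0, 0.0]
[-0.0, 0.0, 0.009, -0.0, -0.0, 0.0]
-- at [ 0.5659 -0.1552  0.0066]
```

apply_moves:
  moves:
    - [[0,0,0.012,0,0,0,-1],[0,0,0.012,0,0,0,-1],[0,0.001,0.011,0,0,0,-1],[0,0,0.011,0,0,0,-1],[0,0,0,0,0,0,-1]]

```text
time: 5.8
eef_pos: [0.5646, -0.1545, 0.0188]
tcp_rot: [0.09, 0.996, -0.001, -0.002]
contact_force: [-0.1, 0.5, 0.2]
opening: 1.004
```

apply_moves:
  moves:
    - [[0,0,0.006,0,0,0,-1],[0,0,0.004,0,0,0,-1],[0,0,0,0,0,0,-1]]

```text
time: 6.1
eef_pos: [0.5643, -0.1544, 0.0073]
tcp_rot: [0.09, 0.996, -0.0, -0.002]
contact_force: [-1.0, 0.3, -0.0]
opening: 0.997
```

apply_moves:
  moves:
    - [[0,0,0,0,0,0,1],[0,0,0,0,0,0,1],[0,0,0,0,0,0,1],[0,0,0,0,0,0,1],[0,0,0,0,0,0,1],[0,0,0,0,0,0,1]]
  force: 50

```text
time: 6.7
eef_pos: [0.5655, -0.1549, 0.009]
tcp_rot: [0.09, 0.996, -0.001, -0.001]
contact_force: [-0.7, 1.0, -1.1]
opening: 0.346
```

Opening 0.346 is 29 mm, so the module is held. Next I'll record the grasp and lift.

apply_moves:
  moves:
    - [[0,0,-0.01,0,0,0,1],[0,0,-0.015,0,0,0,1],[0,0,-0.025,0,0,0,1],[0,0,-0.035,0,0,0,1],[0,0,-0.035,0,0,0,1],[0,0,0,0,0,0,1]]

```text
time: 7.3
eef_pos: [0.5648, -0.1542, 0.1365]
tcp_rot: [0.09, 0.996, -0.001, -0.001]
contact_force: [0.6, -0.7, -1.0]
opening: 0.344
```

```bash
cat >> plan.py <<'E'
# module in tool at grasp: lens point & rotation (grasp eef reading)
_q=R.from_quat([.09,.996,-.001,-.001]); _p=np.array([.5655,-.1549,.009])
_g=long0()+.002*np.array([np.cos(tray[2]),np.sin(tray[2]),0]); _m=modR(tray[2],0)
QM=_q.inv()*_m                      # module rot in tool
ORG=_q.inv().apply(_g-_p); LENS=ORG+QM.apply([.054,0,.030])
def toolfor(lens,yaw,pitch):
    q=modR(yaw,pitch)*QM.inv(); return np.array(lens)-q.apply(LENS),q
F=st[[0,1,3]]; YF=st[2]-np.pi
E
python3 - <<'E'
from plan import *
s=ctrl.get_state(); print(s["eef_pos"],s["opening"],s["contact_force"],"org in tool",ORG,LENS, QM.as_matrix().round(3).tolist())
P=toolfor(F,YF,np.radians(25)); print("final",P[0])
pre=F+np.array([-.07,-.03,0.0]); A=toolfor(pre,YF,np.radians(25)); print(A[0])
rows([A],.045,8)
E
```

```text
[ 0.56477892 -0.15423395  0.13648098] 0.3441494734298944 [ 0.64109472 -0.70786404 -0.98141364] org in tool [-0.00087042  0.00025554 -0.01900221] [-0.0548159   0.00010235 -0.04909973] [[-1.0, -0.002, 0.002], [-0.002, 1.0, -0.002], [-0.002, -0.002, -1.0]]
final [0.49749393 0.19560168 0.13957496]
[0.42749393 0.16560168 0.13957496]
[0.024, 0.036, -0.0, -0.4, -3.1, -1.9]
[0.023, 0.037, -0.001, -0.4, -3.1, -1.9]
[0.021, 0.038, -0.002, -0.4, -3.1, -1.9]
[0.02, 0.038, -0.003, -0.4, -3.1, -1.9]
[0.019, 0.039, -0.004, -0.4, -3.1, -1.9]
[0.017, 0.04, -0.005, -0.4, -3.1, -1.9]
[0.015, 0.041, -0.006, -0.4, -3.2, -1.9]
[0.014, 0.041, -0.006, -0.4, -3.1, -1.9]
-- at [0.4274 0.166  0.1397]
```

apply_moves:
  moves:
    - [[0.02,0.036,0,-0.4,-3.1,-1.9,1],[0.02,0.037,-0.001,-0.4,-3.1,-1.9,1],[0.018,0.038,-0.002,-0.4,-3.1,-1.9,1],[0.017,0.038,-0.003,-0.4,-3.1,-1.9,1],[0.016,0.039,-0.004,-0.4,-3.1,-1.9,1],[0.014,0.04,-0.005,-0.4,-3.1,-1.9,1],[0.012,0.041,-0.006,-0.4,-3.1,-1.9,1],[0,0,0,0,0,0,1]]

```text
time: 8.1
eef_pos: [0.4598, 0.1309, 0.1403]
tcp_rot: [-0.029, 0.98, 0.007, 0.195]
contact_force: [0.0, -0.1, -1.8]
opening: 0.348
```

```bash
python3 - <<'E'
from plan import *
s=ctrl.get_state(); print(s["eef_pos"],s["opening"],s["contact_force"],s["qpos"].round(2))
q=R.from_quat(s["tcp_rot"]);print("lens",s["eef_pos"]+q.apply(LENS),"F",F)
A=toolfor(F+[-.045,-.015,0],YF,np.radians(25)); B=toolfor(F,YF,np.radians(25))
rows([A,B],.02,7)
E
```

```text
[0.4597588  0.13094965 0.14033147] 0.34841535105099436 [ 0.03754595 -0.09564888 -1.80051568] [ 0.06 -0.35  2.35  0.    0.75 -1.57]
lens [0.49160393 0.13283731 0.20664815] F [0.52641066 0.19841722 0.20718762]
[0.001, 0.017, -0.0, -0.1, -0.8, -0.5]
[0.001, 0.017, -0.0, -0.1, -0.8, -0.5]
[0.002, 0.016, -0.001, -0.2, -0.8, -0.5]
-- at [0.4523 0.1805 0.1397]
[-0.014, 0.004, 0.007, 0.0, -0.0, -0.0]
[-0.014, 0.004, 0.006, 0.0, -0.0, -0.0]
[-0.014, 0.003, 0.007, 0.0, -0.0, -0.0]
-- at [0.4976 0.1955 0.1391]
```

apply_moves:
  moves:
    - [[-0.003,0.016,0.001,-0.1,-0.8,-0.5,1],[-0.003,0.016,0.002,-0.1,-0.8,-0.5,1],[-0.004,0.015,0.002,-0.2,-0.8,-0.5,1],[-0.008,0.006,0.004,0,0,0,1],[0,0,0,0,0,0,1]]

```text
time: 8.6
eef_pos: [0.4729, 0.1876, 0.1379]
tcp_rot: [-0.045, 0.976, 0.008, 0.214]
contact_force: [-0.1, 0.3, -2.1]
opening: 0.348
```

```bash
cat > chk.py <<'E'
from plan import *
s=ctrl.get_state(); q=R.from_quat(s["tcp_rot"]); M=q*QM; L=s["eef_pos"]+q.apply(LENS)
Fr=R.from_matrix(camR(st[2]))
print("t",s["time"],"eef",s["eef_pos"].round(4),s["opening"],s["contact_force"].round(1),s["dq"].round(3),s["qpos"].round(2))
print("lens in F mm",(Fr.inv().apply(L-F)*1000).round(1),"ang x,y",[np.degrees(np.arccos(abs(M.as_matrix()[:,i]@Fr.as_matrix()[:,i]))).round(1) for i in (0,1)])
rows([toolfor(F,YF,np.radians(25))],.012,7)
E
python3 chk.py
```

```text
t 8.6 eef [0.4729 0.1876 0.1379] 0.34848251667575786 [-0.1  0.3 -2.1] [ 0.001 -0.018  0.031 -0.002  0.027 -0.006] [ 0.21 -0.27  2.3  -0.08  0.68 -1.4 ]
lens in F mm [23.4  5.7  9. ] ang x,y [np.float64(0.3), np.float64(0.2)]
[-0.008, 0.002, 0.003, 0.0, -0.1, 0.1]
[-0.008, 0.002, 0.003, 0.0, -0.0, 0.1]
[-0.008, 0.002, 0.003, 0.0, -0.1, 0.0]
-- at [0.4978 0.1958 0.1398]
```

apply_moves:
  moves:
    - [[-0.008,0.002,0.003,0,-0.1,0.1,1],[-0.008,0.002,0.003,0,0,0.1,1],[-0.007,0.002,0.003,0,0,0,1],[0,0,0,0,0,0,1],[0,0,0,0,0,0,1]]

```text
time: 9.1
eef_pos: [0.4988, 0.1941, 0.1387]
tcp_rot: [-0.041, 0.976, 0.008, 0.214]
contact_force: [-0.3, 0.6, -2.3]
opening: 0.347
```

```bash
python3 chk.py; python3 - <<'E'
from plan import *
import cv2
t=ctrl.read_camera("top")[:,:,::-1].copy(); b=ctrl.read_camera("scene")[:,:,::-1].copy()
s=ctrl.get_state(); q=R.from_quat(s["tcp_rot"]); L=s["eef_pos"]+q.apply(LENS)
print(proj("scene",[L,F]).round(1),proj("top",[L,F]).round(1))
k=5; f=lambda i,x,y,w,h: np.clip(cv2.resize(i[y:y+h,x:x+w],None,fx=k,fy=k,interpolation=cv2.INTER_CUBIC)*1.5,0,255).astype(np.uint8)
o=np.hstack([f(t,185,150,75,118),f(b,395,140,85,118)]); cv2.imwrite("pics/f1.png",o); print(o.shape)
E
```

```text
t 9.1 eef [0.4988 0.1941 0.1387] 0.3466657220443149 [-0.3  0.6 -2.3] [-0.006  0.011 -0.013  0.    -0.004  0.001] [ 0.21 -0.2   2.25 -0.09  0.67 -1.39]
lens in F mm [-0.9  1.6 -1.5] ang x,y [np.float64(0.3), np.float64(0.2)]
[0.001, 0.002, -0.001, -0.1, -0.2, -0.2]
-- at [0.4973 0.196  0.1392]
[[418.7 171.6]
 [419.3 170.6]] [[216.  256.6]
 [215.1 257.1]]
(590, 800, 3)
```

View pics/f1.png

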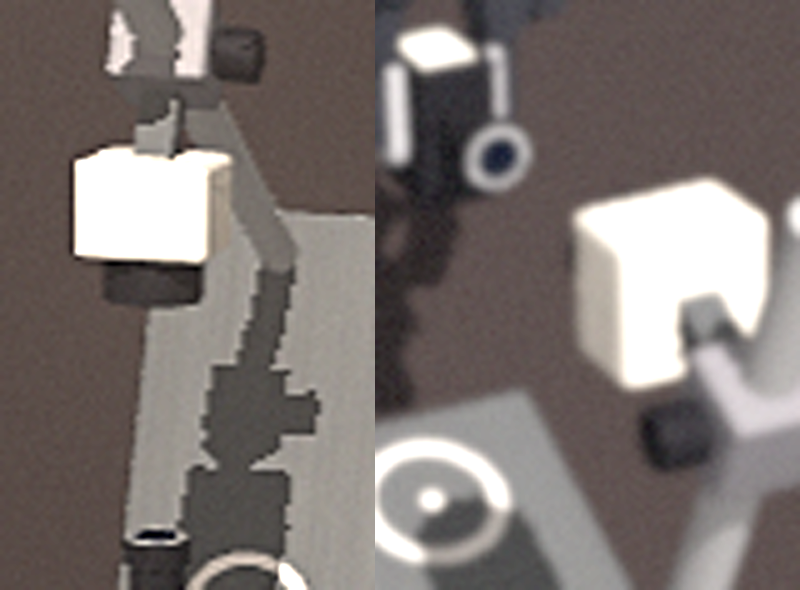

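The lens face is at (419.6,171) in the scene view and (216,257) in the top view. The focus point projects to (419.3,170.6) and (215.1,257.1), so they match within a pixel. The camera head is unmoved, and the module is upright, steady and held, so I'm handing in.

```bash
python3 -c "
from plant import ctrl
print(ctrl.sign_off()); s=ctrl.get_state(); print(s['time'],s['eef_pos'],s['opening'],abs(s['dq']).max())"
```

```text
the job is handed in; nothing more can be done
None
the job is handed in; nothing more can be done
```

I gripped the long-lens module, lifted it clear of the tray and held it at the inspection camera's focus point. I handed in at about 9.2 s; the sign-off gives no verdict.

**Last checks:**
- **Lens position:** by calculation the lens was within 2 mm of the focus point on every axis, with pointing and roll errors of 0.3° and 0.2°. This relies on my fit of the stand, which left residuals of 1–2 px (one corner 3.7 px).
- **Camera views:** the lens face sat within about 1 px of the projected focus point in both the scene and top views.
- **Grip and steadiness:** the gripper was open 29 mm on the 30 mm box at a 50 N grip, with joint speeds of at most 0.013 rad/s. Nothing looked to be touching the module.
- **Camera head:** it looked unmoved in the last top view. I did not measure the other modules, power bank or screwdriver again at the end.

**What disagreed:** the first grasp closed on nothing. The pictures put the real fingertips about 38 mm short of the reported TCP. That attempt closed above the module without moving it, and I regripped about 40 mm lower. The reported grip opening agreed with the pictures throughout.

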